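# Close up the row of box files with the sliding bookend, then ease it off

## Task

The box files in the desk-top shelf stand loose and askew: take the sliding bookend by its black grip and run it along its rail until it has pushed the files together and the whole row is pressed tight against the other bookend, gently, without crushing the files. Then back the bookend off by about a centimetre, so that a single file can be drawn out easily, and let go. The files must be left standing upright and straight in the shelf, and the things on the shelf and the desk stay where they are.

Things in the scene. Friction and masses are not known exactly. Their poses are not given: they have to be found in the camera images.
- file_shelf: fixed wooden desk-top file shelf, 220 (x) x 476 (y) x 268 mm high; origin under its centre, open front to -x. Its floor is 18 mm up. Top board: underside 250 mm up, front edge at x = -105 mm; side panels start at x = -60 mm. An aluminium rail runs along y on the front of the base at x = -85 mm; both bookends stand on it
- slide_end: sliding bookend at the right (-y) end of the row. It slides along the rail to +y of the shelf, towards the files, at most 240 mm, with about 1.5 N friction, 4 to 8 N when it shoves the whole row, and stays where left; origin at desk level under its face. A dark steel plate 5 mm thick across y, 135 mm deep, 25 to 160 mm up, with a black ribbed grip on its front edge
- slide_grip (a point): middle of the sliding bookend's grip, where to pinch it; axes as the shelf's. The grip is a tab 14 mm thick (y) x 45 mm (x) x 85 mm (z): 22 mm to the front and back of this point, 36 mm up, 42 mm down. The point is 90 mm above the desk, 10 mm behind the front edge of the top board 160 mm higher up, so a tool pointing straight down hits the board. File fronts are about 45 mm further back
- slide_face (a point): point on the face of the sliding bookend that presses on the files (its +y side), 90 mm above the desk; axes as the shelf's. It lies 2.5 mm further to +y than slide_grip
- far_end: the other bookend, at the left (+y) end of the row: the same steel plate without a grip, held fast on the rail by a knurled clamping screw; origin at the level of the desk under its face
- far_face (a point): point on the face (-y side) of the far bookend, 90 mm above the desk; axes as the shelf's. With the row pressed tight slide_face stands 200 mm from it (the four thicknesses together), measured along y of the shelf
- file_a: loose box file (grey, black spine), 55 mm thick (its y) x 140 mm deep (its x) x 190 mm high, about 0.16 kg, standing on the shelf's floor between the two bookends, spine with blank label and finger ring to the front; origin under its centre. The four stand in any order, apart and a little askew
- file_b: loose box file (brown board, brown spine), 45 mm thick (its y) x 140 mm deep (its x) x 180 mm high, about 0.16 kg, standing on the shelf's floor between the two bookends, spine with blank label and finger ring to the front; origin under its centre. The four stand in any order, apart and a little askew
- file_c: loose box file (grey, black spine), 50 mm thick (its y) x 140 mm deep (its x) x 190 mm high, about 0.16 kg, standing on the shelf's floor between the two bookends, spine with blank label and finger ring to the front; origin under its centre. The four stand in any order, apart and a little askew
- file_d: loose box file (brown board, grey spine), 50 mm thick (its y) x 140 mm deep (its x) x 185 mm high, about 0.16 kg, standing on the shelf's floor between the two bookends, spine with blank label and finger ring to the front; origin under its centre. The four stand in any order, apart and a little askew
- small_jar: bystander: glass jar with steel lid, 58 mm across, 83 mm high, standing on the shelf's top board; origin under its centre
- kraft_box: bystander: small brown kraft-board box, 74x106x59 mm, standing on the shelf's top board; origin under its centre
- handset: bystander: grey cordless handset, 148x46x25 mm, lying on the desk in front of the shelf to the right; origin under its centre

How it is judged:
By the outcome, as a careful person would: the job done as asked, in the order asked, and still so for the second after the job is handed in, with the robot touching nothing.
It also fails if it takes over 42 s, if anything falls off the work surface, if the arm or the gripper's body presses on something with over 40 N, if the wrist force passes 120 N, or if a joint passes its speed limit or range.

## Robot

A 6-joint arm with a two-finger parallel gripper is mounted at the origin on the work surface; the furniture and walls round the work are solid. World frame = base frame: x ahead of the robot, y to its left, z up, the work surface at z = 0. Lengths are in mm, angles in rad, forces in N, time in s.
With the tool pointing down it reaches from about 350 to 875 mm from the base axis. Payload 4.2 kg.
Tool frame: the origin (TCP) lies between the finger pads, 19 mm behind the fingertips; this is the grasp point; z points along the fingers, y is the line along which they close (so a half turn about z gives the same grasp; the last joint's range is limited). The gripper opens to 87 mm and grips with 3 to 60 N. Pads are 19 mm wide; open, the fingers measure 117 mm over their backs; the gripper's body (75 mm by 190 mm) begins 51 mm behind the grasp point.
Start: joints at [-0.413, 0.385, 0.008, 0, -1.194, -0.259], TCP at [489.111, -389.063, 241.25] pointing down, gripper open.
Joint ranges: [-3.14, 3.14], [-1.21, 2.06], [-1.07, 1.41], [-3.16, 2.05], [-2.99, -0.16], [-3.1, 3.1]. Speed limits (rad/s): [2.79, 2.79, 3.14, 3.14, 3.14, 3.14].

## Interface

Orientations are given as [roll, pitch, yaw] about the fixed x, y, z axes, in that order (R = Rz(yaw) Ry(pitch) Rx(roll)).
In Python, from station import r, solver, viewer, order, finder gives the robot as it stands. Calls block until the motion is done:
- r.move_ptp(position, orientation): joint-space move of the TCP to a pose.
- r.servo_line(position, frame=None, max_speed=150): straight line of the TCP; frame=None keeps the orientation; max_speed is the mean speed in mm/s.
- r.goto_joints(angles): joint-space move.
- r.gripper_to(opening, f_grip=None): finger opening in mm; f_grip is the grip in N (None keeps the last); returns when the fingers have stopped.
- r.sleep(seconds).
- solver.solve_ik(position, orientation): joint angles nearest the present ones, or None.
- r.observe(): the state.
- viewer.get_image(name): name is "scene" or "side" or "wrist"; returns a dict with "img" (400x640x3 uint8, blue, green, red), "fx", "fy", "cx", "cy" (pixels), "rvec" (rotation vector, rad) and "tvec" (3), from world to camera coordinates, as OpenCV has them. Camera axes: x right, y down, z forward; pixel columns grow to the right and rows downward; lengths in mm; the calibration is good to about 2 mm. A picture is of the moment at which its call begins. There is no depth.
A pose or a line that the arm cannot do raises r.IKError and nothing moves.
- order.sign_off(): hands the job in; it is judged then, once.
Trained networks look in a picture, given as the dict that the camera call returned (one of the last four; its "shot" number tells which), for a name from the list of things; names that differ only in an ending like _2 or _b are one class to them, and where a whole thing is asked for, a point or a joint stands for the part that bears it (a point fixed in the world has none). Each returns a list of dicts, best first, with "confidence" (0 to 1); they miss things now and then, are a little off and sometimes report something else, mostly with a low value. They report only what shows in the picture. A call takes as long as a camera call.
- finder.find_in(picture, thing): "bbox" ([left, top, right, bottom] in pixels, round what is visible of it).
- finder.tip_of(picture, thing): "point" ([row, column] in pixels: a listed point, or the origin of a listed thing).
The state is a dict: "t": time; "q": joint angles; "dq": joint speeds; "tau": joint torques, N m; "tool_pos": TCP position; "ee_rot": TCP orientation; "ft_force": force on the tool from outside, world axes, zero at the start; "ft_torque": the same for the moment, N m; "grip_width": finger opening in mm; "gripper_force": force on a finger pad.
Only numpy, scipy, OpenCV 4.12 (cv2) and the standard library are available. Lean on these libraries where they do the work, as an engineer would, in place of code of your own. Each camera call takes 0.05 s, during which the arm holds its last target. There are 200 camera calls.

## Working session

There is one attempt and no reset: what is moved stays moved. The work goes in short steps, each a Python script; the robot and the scene stay as the last script left them, time stands still between calls to the robot, and variables do not carry over. Pictures are saved under pics/ and viewed, at most 10 in all, crops included, and the job is handed in when it is done.

```bash
ls; mkdir -p pics; cat > h.py <<'E'
import numpy as np, cv2
from station import r, solver, viewer, order, finder
def ray(p,rc):
    R=cv2.Rodrigues(np.array(p["rvec"],float))[0]; t=np.array(p["tvec"],float).ravel()
    d=np.array([(rc[1]-p["cx"])/p["fx"],(rc[0]-p["cy"])/p["fy"],1.])
    d=R.T@d; return -R.T@t, d/np.linalg.norm(d)
def tri(obs):
    A=np.zeros((3,3));b=np.zeros(3)
    for p,rc in obs:
        o,d=ray(p,rc);M=np.eye(3)-np.outer(d,d);A+=M;b+=M@o
    return np.linalg.solve(A,b)
def atz(p,rc,z):
    o,d=ray(p,rc); return o+d*(z-o[2])/d[2]
E
python3 - <<'E'
from h import *
P={n:viewer.get_image(n) for n in("scene","side","wrist")}
for n,p in P.items():
    cv2.imwrite(f"pics/{n}0.png",p["img"]); print(n,ray(p,(200,320)))
heights=dict(slide_grip=90,slide_face=90,far_face=90,file_shelf=0,slide_end=0,far_end=0,handset=0)
for k,z in heights.items():
    obs=[]
    for n,p in P.items():
        f=finder.tip_of(p,k)
        if f:
            print(k,n,f[0]["point"],round(f[0]["confidence"],2),atz(p,f[0]["point"],z).round(1))
            if f[0]["confidence"]>.5: obs.append((p,f[0]["point"]))
    if len(obs)>1: print("  tri",tri(obs).round(1))
print(r.observe()["t"])
E
```

```text
pics
scene (array([-116.40913444, -688.33929608,  634.65961367]), array([ 0.67486659,  0.57991631, -0.45634653]))
side (array([1432.57260786, -260.80435704,  972.58038786]), array([-0.70831998,  0.15434688, -0.68881046]))
wrist (array([ 438.61883178, -450.35592297,  383.86966215]), array([ 0.19686611,  0.2262253 , -0.95397372]))
slide_grip scene [221.1, 371.9] 0.67 [ 682.5 -194.    90. ]
slide_face scene [206.0, 358.7] 0.57 [ 733.1 -112.9   90. ]
far_face scene [232.9, 237.2] 0.95 [400.6  50.5  90. ]
file_shelf scene [238.1, 299.6] 0.91 [588.4   1.2   0. ]
slide_end scene [228.4, 355.0] 0.88 [741.9 -96.3   0. ]
far_end scene [254.8, 239.1] 0.64 [414.7  74.8   0. ]
handset scene [305.7, 346.9] 0.59 [ 445.5 -285.8    0. ]
handset wrist [202.4, 403.5] 0.72 [ 438.3 -292.     0. ]
  tri [ 437.9 -293.3    8.3]
1.2
```

View pics/scene0.png

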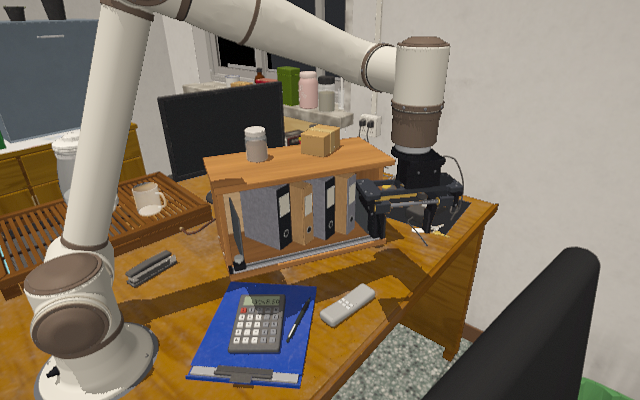

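View pics/side0.png

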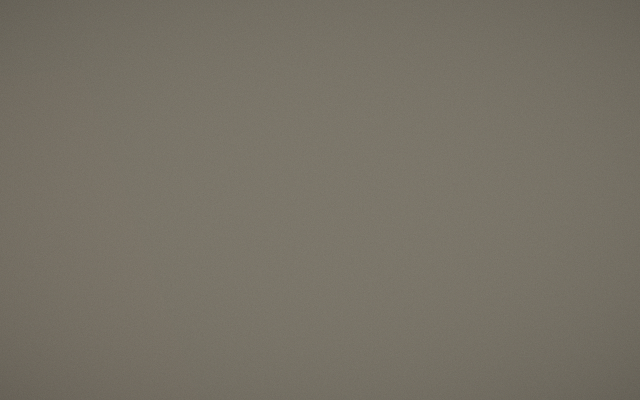

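The scene picture shows the shelf at cols 204–395, with the gripper hiding the sliding bookend near (372,221). The side camera is blocked. I'll get a wrist view from the front of the shelf.

```bash
cat >> h.py <<'E'
from scipy.spatial.transform import Rotation as Ro
def tool(yaw,tilt,flip=0):
    # tool z = shelf +x tilted down by tilt; tool y = +-shelf y
    z=np.array([np.cos(yaw)*np.cos(tilt),np.sin(yaw)*np.cos(tilt),-np.sin(tilt)])
    y=np.array([-np.sin(yaw),np.cos(yaw),0])*(-1 if flip else 1)
    return Ro.from_matrix(np.c_[np.cross(y,z),y,z]).as_euler("xyz")
E
python3 - <<'E'
from h import *
o=r.observe();print(o["tool_pos"],o["ee_rot"])
p=viewer.get_image("scene");w=viewer.get_image("wrist")
R=Ro.from_euler("xyz",o["ee_rot"]).as_matrix()
c,d=ray(w,(200,320));print("cam in tool",R.T@(c-o["tool_pos"]),R.T@d)
for rc in[(158,204),(184,220),(160,395)]: print(rc,atz(p,rc,268))
for tilt in(30,40,50):
  for flip in(0,1):
    for yaw in (40,50,60):
      y=np.radians(yaw);a=np.radians(tilt);e=tool(y,a,flip)
      f=np.array([np.cos(y),np.sin(y),0]);res=[]
      for base in([650,-190,90],[540,-70,90]):
        for back in(0,100,200):
          s=solver.solve_ik(list(np.array(base)-back*f+[0,0,back*.7]),list(e)); res.append(s is not None)
      print(tilt,flip,yaw,res, None if s is None else np.round(s,2))
E
```

```text
[ 489.08916999 -389.08162718  241.27344689] [-3.14156206e+00 -2.92075721e-05 -2.24284269e+00]
cam in tool [  79.38355121    1.13153277 -143.56303232] [-0.29972845 -0.01499936  0.95390664]
(158, 204) [416.6374615 181.7645873 268.       ]
(184, 220) [341.24609352   8.6314457  268.        ]
(160, 395) [ 728.03601078 -225.71881743  268.        ]
30 0 40 [True, True, True, True, True, True] [-0.89  0.2  -0.34 -1.1  -1.33  0.49]
30 0 50 [True, True, True, True, True, True] [-0.86  0.31 -0.19 -1.04 -1.45  0.51]
30 0 60 [True, True, True, True, True, True] [-0.81  0.42 -0.04 -0.98 -1.57  0.53]
30 1 40 [True, True, True, True, True, True] [-0.89  0.2  -0.34 -1.1  -1.33 -2.65]
30 1 50 [True, True, True, True, True, True] [-0.86  0.31 -0.19 -1.04 -1.45 -2.63]
30 1 60 [True, True, True, True, True, True] [-0.81  0.42 -0.04 -0.98 -1.57 -2.61]
40 0 40 [True, True, True, True, True, True] [-0.77  0.13 -0.33 -0.95 -1.2   0.31]
40 0 50 [True, True, True, True, True, True] [-0.76  0.25 -0.19 -0.9  -1.34  0.38]
40 0 60 [True, True, True, True, True, True] [-0.73  0.35 -0.05 -0.86 -1.46  0.44]
40 1 40 [True, True, True, True, True, True] [-0.77  0.13 -0.33 -0.95 -1.2  -2.83]
40 1 50 [True, True, True, True, True, True] [-0.76  0.25 -0.19 -0.9  -1.34 -2.76]
40 1 60 [True, True, True, True, True, True] [-0.73  0.35 -0.05 -0.86 -1.46 -2.71]
50 0 40 [True, True, True, True, True, True] [-0.62  0.08 -0.34 -0.78 -1.1   0.1 ]
50 0 50 [True, True, True, True, True, True] [-0.64  0.19 -0.21 -0.75 -1.23  0.23]
50 0 60 [True, True, True, True, True, True] [-0.63  0.29 -0.08 -0.71 -1.35  0.32]
50 1 40 [True, True, True, True, True, True] [-0.62  0.08 -0.34 -0.78 -1.1  -3.04]
50 1 50 [True, True, True, True, True, True] [-0.64  0.19 -0.21 -0.75 -1.23 -2.92]
50 1 60 [True, True, True, True, True, True] [-0.63  0.29 -0.08 -0.71 -1.35 -2.82]
```

```bash
python3 - <<'E'
from h import *
y=np.radians(59);f=np.array([np.cos(y),np.sin(y),0])
pos=np.array([560,-125,220])-170*f
r.move_ptp(list(pos),list(tool(y,np.radians(30),1)))
o=r.observe();print(o["t"],o["tool_pos"],o["q"])
P={n:viewer.get_image(n) for n in("scene","wrist")}
for n,p in P.items(): cv2.imwrite(f"pics/{n}1.png",p["img"])
for k,z in dict(slide_grip=90,slide_face=90,far_face=90,slide_end=0,far_end=0,file_shelf=0,file_a=18,file_b=18,file_c=18,file_d=18).items():
    for n,p in P.items():
        f=finder.tip_of(p,k)[:1 if k[:4]!="file" else 4]
        for g in f: print(k,n,g["point"],round(g["confidence"],2),atz(p,g["point"],z).round(1))
E
```

```text
3.3417 [ 472.49323088 -270.67067354  220.02079105] [-0.80469029  0.47924398  0.04734603 -0.98975036 -1.56647542 -2.63932591]
slide_grip wrist [184.8, 451.2] 0.94 [ 698.5 -186.    90. ]
slide_face scene [151.6, 319.5] 0.67 [1024.6  292.    90. ]
slide_face wrist [137.2, 428.7] 0.7 [ 741.8 -102.3   90. ]
far_face scene [230.1, 236.5] 0.72 [408.5  63.4  90. ]
far_face wrist [149.9, 155.7] 0.81 [410.8  62.9  90. ]
slide_end scene [241.4, 268.4] 0.29 [515.3  61.4   0. ]
slide_end wrist [186.9, 410.5] 0.93 [ 730.  -104.2    0. ]
far_end scene [255.8, 237.1] 0.62 [407.9  75.3   0. ]
far_end wrist [194.4, 179.3] 0.58 [413.6  66.1   0. ]
file_shelf scene [236.6, 300.0] 0.68 [595.4   6.    0. ]
file_shelf wrist [189.7, 299.9] 0.63 [577.6 -20.2   0. ]
file_a scene [229.8, 291.6] 0.69 [587.   32.7  18. ]
file_a scene [237.5, 268.6] 0.65 [512.1  55.2  18. ]
file_a wrist [171.5, 280.5] 0.89 [562.8  14.6  18. ]
file_a wrist [171.8, 239.3] 0.74 [507.1  47.1  18. ]
file_a wrist [169.4, 321.9] 0.74 [621.  -14.5  18. ]
file_a wrist [166.6, 367.4] 0.64 [686.6 -46.   18. ]
file_b scene [229.8, 291.6] 0.6
[... 222 characters left out ...]
14.5  18. ]
file_b wrist [166.6, 367.4] 0.64 [686.6 -46.   18. ]
file_c scene [229.8, 291.6] 0.69 [587.   32.7  18. ]
file_c scene [237.5, 268.6] 0.65 [512.1  55.2  18. ]
file_c wrist [171.5, 280.5] 0.89 [562.8  14.6  18. ]
file_c wrist [171.8, 239.3] 0.74 [507.1  47.1  18. ]
file_c wrist [169.4, 321.9] 0.74 [621.  -14.5  18. ]
file_c wrist [166.6, 367.4] 0.64 [686.6 -46.   18. ]
file_d scene [229.8, 291.6] 0.69 [587.   32.7  18. ]
file_d scene [237.5, 268.6] 0.65 [512.1  55.2  18. ]
file_d wrist [171.5, 280.5] 0.89 [562.8  14.6  18. ]
file_d wrist [171.8, 239.3] 0.74 [507.1  47.1  18. ]
file_d wrist [169.4, 321.9] 0.74 [621.  -14.5  18. ]
file_d wrist [166.6, 367.4] 0.64 [686.6 -46.   18. ]
```

View pics/wrist1.png

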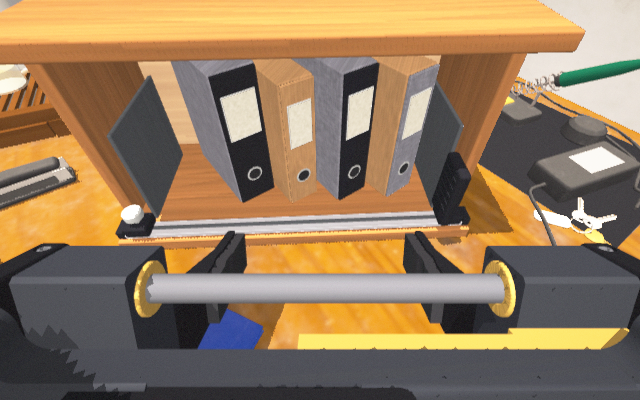

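Wrist picture: the four files are at cols 175–435, the far bookend with its white knob is at (133,213), and the black grip is at cols 440–468, rows 153–222, centred near (455,187). Next I'll fit the yaw from the board's front edge.

```bash
python3 - <<'E'
from h import *
p=viewer.get_image("wrist")
g=cv2.GaussianBlur(cv2.cvtColor(p["img"],cv2.COLOR_BGR2GRAY),(3,3),0).astype(float)
d=np.diff(g,axis=0)
def edge(c0,c1,row,sgn,win,z):
    pts=[]
    for c in range(c0,c1,4):
        m=row(c);a=int(m-win);s=sgn*d[a:a+2*win,c];pts.append((a+s.argmax()+1.0,c))
    pts=np.array(pts)
    for _ in range(4):
        k=np.polyfit(pts[:,1],pts[:,0],1);e=pts[:,0]-np.polyval(k,pts[:,1]);pts=pts[abs(e)<max(1.,1.5*e.std())]
    A,B=[atz(p,(np.polyval(k,c),c),z) for c in(c0,c1)];v=A-B;yaw=np.arctan2(-v[0],v[1])
    print(len(pts),k,"yaw",np.degrees(yaw),"xoff",A[:2]@[np.cos(yaw),np.sin(yaw)])
edge(30,560,lambda c:63-12*c/577,-1,8,250)
edge(30,570,lambda c:52-20*c/584,-1,8,268)
edge(30,570,lambda c:52-20*c/584,1,8,268)
edge(165,430,lambda c:222-9*(c-160)/272,1,10,30)
edge(165,430,lambda c:222-9*(c-160)/272,-1,10,30)
for rc in[(32,584),(51,577)]: print(atz(p,rc,268 if rc[0]==32 else 250))
print("grip",p["fx"],[atz(p,(187,455),90),atz(p,(153,457),126),atz(p,(222,450),48)])
E
```

```text
108 [-2.39437110e-02  6.33689244e+01] yaw 62.36007028510208 xoff 152.03813757126338
135 [-2.08528436e-02  4.46289622e+01] yaw 62.24193170053124 xoff 141.31481312403884
70 [-4.09799087e-02  5.81342872e+01] yaw 64.94089244822186 xoff 102.68302807156505
67 [-3.99273685e-02  2.35783802e+02] yaw 61.95761839875433 xoff 161.91007653313224
67 [-4.03164658e-02  2.32332199e+02] yaw 62.01617713394188 xoff 167.34263584454777
[ 728.98073205 -222.99171252  268.        ]
[ 742.25959972 -220.18076598  250.        ]
grip 323.2598950793615 [array([ 699.52838358, -191.14500813,   90.        ]), array([ 706.57749278, -173.37426553,  126.        ]), array([ 690.42272315, -208.04090393,   48.        ])]
```

```bash
cat >> h.py <<'E'
YAW=np.radians(62.2);TILT=np.radians(35)
X=np.array([np.cos(YAW),np.sin(YAW),0]);Y=np.array([-np.sin(YAW),np.cos(YAW),0]);Z=np.array([0,0,1.])
E0=list(tool(YAW,TILT,1));AP=X*np.cos(TILT)-Z*np.sin(TILT)
def W(x,y,z): return x*X+y*Y+z*Z
E
python3 - <<'E'
from h import *
r.gripper_to(40)
r.move_ptp(list(W(156,-704.6,90)-110*AP),E0)
p=viewer.get_image("wrist");cv2.imwrite("pics/wrist2.png",p["img"])
for k in("slide_grip","slide_face","far_face"):
    for g in finder.tip_of(p,k)[:1]:
        q=atz(p,g["point"],90);print(k,g["point"],g["confidence"],q@X,q@Y)
print(finder.find_in(p,"slide_grip"))
o=r.observe();print(o["t"],o["tool_pos"]@X,o["tool_pos"]@Y,o["ft_force"])
R=cv2.Rodrigues(p["rvec"])[0];u=R@W(162,-704.6,90)+np.ravel(p["tvec"]);print("expect px",u[0]/u[2]*p["fx"]+p["cx"],u[1]/u[2]*p["fy"]+p["cy"])
E
```

```text
slide_grip [199.9, 322.3] 0.89 155.3679345490366 -701.4369172626027
[{'bbox': [309.8, 22.3, 354.0, 246.1], 'confidence': 0.87}]
6.5583 64.58769374348063 -704.3459039123962 [-0.03641285 -0.70881503  0.72227074]
expect px 326.12677587090934 193.6026977304202
```

View pics/wrist2.png

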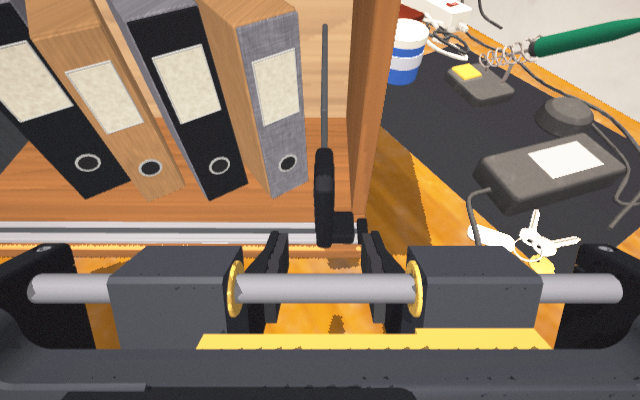

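The grip sits centred between the fingers at column 323. The first file's front stays clear to the left. Going in.

```bash
python3 - <<'E'
from h import *
r.servo_line(list(W(156,-703,91)),max_speed=90)
o=r.observe();print(o["tool_pos"]@X,o["tool_pos"]@Y,o["ft_force"])
r.gripper_to(8,25)
o=r.observe();print(o["t"],o["grip_width"],o["gripper_force"],o["tool_pos"]@Y,o["ft_force"]@Y,o["ft_force"])
p=viewer.get_image("wrist");cv2.imwrite("pics/wrist3.png",p["img"])
E
```

```text
155.4221316422022 -703.3656637605777 [-0.1559536   0.1986058   0.69755083]
8.5083 13.936823433410282 24.997014893851883 -703.1743034752973 -0.06920161022195226 [0.48712064 0.77552831 0.68389296]
```

View pics/wrist3.png

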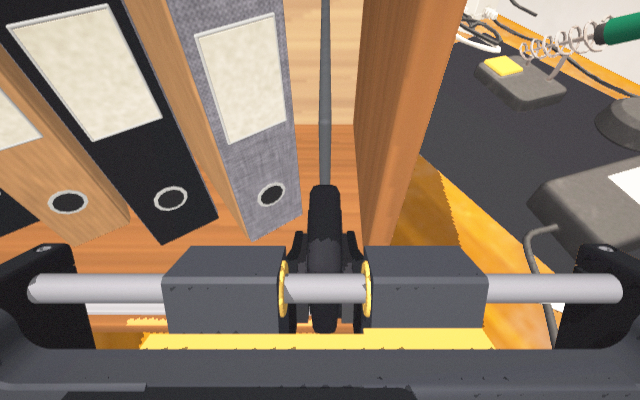

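Firm grip (13.9 mm on the 14 mm tab). I'll slide in steps and watch the force.

```bash
python3 - <<'E'
from h import *
y=-703.2
for dy in [25]*4+[15,10,8]:
    y+=dy; r.servo_line(list(W(155.4,y,91)),max_speed=60)
    o=r.observe();F=o["ft_force"];print(round(o["t"],2),round(y,1),"act",round(o["tool_pos"]@Y,1),"Fx,y,z",round(F@X,1),round(F@Y,1),round(F[2],1),round(o["grip_width"],2))
    if F@Y<-10: break
p=viewer.get_image("wrist");cv2.imwrite("pics/wrist4.png",p["img"])
E
```

```text
9.12 -678.2 act -677.1 Fx,y,z 3.3 1.8 -0.4 13.57
9.69 -653.2 act -653.1 Fx,y,z 4.0 -0.6 -1.8 14.18
10.26 -628.2 act -628.2 Fx,y,z 4.5 -0.3 -1.3 13.89
10.82 -603.2 act -603.2 Fx,y,z 6.2 -0.9 -1.3 13.38
11.22 -588.2 act -588.0 Fx,y,z 6.6 0.2 -3.0 14.0
11.54 -578.2 act -578.0 Fx,y,z 7.4 0.7 -2.4 13.89
11.82 -570.2 act -570.2 Fx,y,z 6.9 -1.6 -2.2 13.49
```

View pics/wrist4.png

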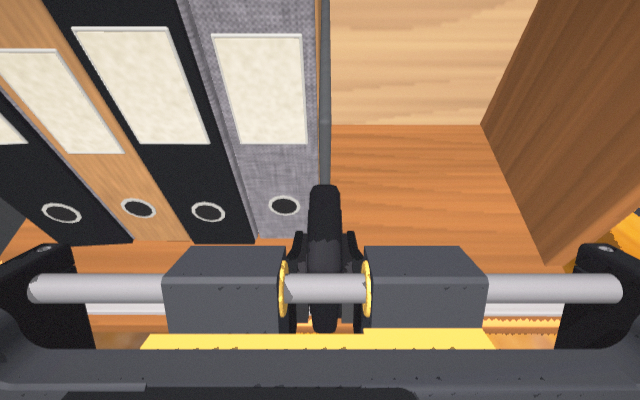

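The files are now mostly together against the plate, with about 35 mm to go. I'll continue in finer steps, shifting x slightly to relieve the side load.

```bash
python3 - <<'E'
from h import *
y=-570.2
while y<-524:
    y+= 4 if y<-550 else 1.5
    r.servo_line(list(W(156.9,y,91)),max_speed=25);r.sleep(.05)
    o=r.observe();F=o["ft_force"];print(round(o["t"],2),round(y,1),"act",round(o["tool_pos"]@Y,1),"F",round(F@X,1),round(F@Y,1),round(F[2],1),round(o["grip_width"],2),round(o["gripper_force"],1))
    if F@Y<-13: break
p=viewer.get_image("wrist");cv2.imwrite("pics/wrist5.png",p["img"])
E
```

```text
12.25 -566.2 act -567.3 F 1.1 -3.9 -2.1 13.73 25.0
12.61 -562.2 act -562.4 F -0.4 -4.3 -2.0 14.0 25.0
12.97 -558.2 act -558.5 F -1.1 -3.5 -0.6 13.91 25.0
13.32 -554.2 act -554.6 F -3.6 -3.5 0.0 13.5 25.0
13.68 -550.2 act -550.5 F -3.0 -5.0 -0.8 13.49 25.0
14.04 -546.2 act -546.4 F -3.2 -4.0 -0.5 13.8 25.0
14.34 -544.7 act -545.2 F -3.4 -4.9 -0.3 13.53 25.0
14.64 -543.2 act -543.7 F -2.8 -4.1 -1.0 13.68 25.0
14.94 -541.7 act -542.2 F -3.1 -4.0 0.4 14.18 25.0
15.24 -540.2 act -540.7 F -2.2 -5.2 -0.9 13.95 25.0
15.54 -538.7 act -539.2 F -3.4 -5.2 -0.1 13.78 25.0
15.84 -537.2 act -537.7 F -2.4 -3.7 -0.9 13.5 25.0
16.14 -535.7 act -536.2 F -3.1 -4.1 -1.0 13.92 25.0
16.44 -534.2 act -535.4 F -2.5 -6.0 -1.5 14.05 25.0
16.74 -532.7 act -535.3 F -1.9 -10.1 -3.0 13.52 25.0
17.04 -531.2 act -535.3 F -1.6 -13.8 -4.1 14.23 25.1
```

View pics/wrist5.png

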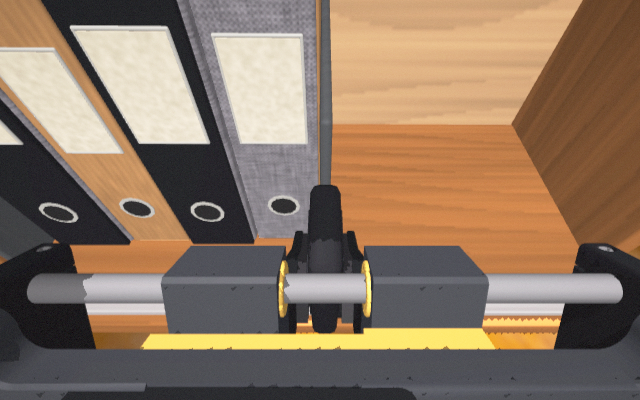

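The stop is hard at −535.3 (predicted −536.5), so the row is tight. Now I'll back off 10 mm, release and retreat.

```bash
python3 - <<'E'
from h import *
r.servo_line(list(W(156.2,-545.4,91)),max_speed=20);r.sleep(.2)
o=r.observe();F=o["ft_force"];print(o["t"],o["tool_pos"]@X,o["tool_pos"]@Y,F@X,F@Y,F[2])
r.gripper_to(36)
o=r.observe();print(o["t"],o["grip_width"],o["tool_pos"]@Y,o["ft_force"]@Y)
r.servo_line(list(o["tool_pos"]-150*AP),max_speed=110)
r.servo_line(list(o["tool_pos"]-170*AP-60*X+20*Z),max_speed=110)
p=viewer.get_image("wrist");cv2.imwrite("pics/wrist6.png",p["img"])
s=viewer.get_image("scene");cv2.imwrite("pics/scene6.png",s["img"])
for k in("slide_grip","slide_face","far_face"):
    for g in finder.tip_of(p,k)[:1]:
        q=atz(p,g["point"],90);print(k,g["point"],g["confidence"],q@X,q@Y)
print(r.observe()["t"])
E
```

```text
18.15 156.48509252492727 -545.0875663680335 0.4735307844193234 1.8828028270826516 0.699044133879453
18.8583 35.86471588230988 -545.3802955353619 -1.5602145052998333
slide_grip [152.4, 322.4] 0.77 160.51048961372527 -542.0343211202153
far_face [155.9, 307.3] 0.69 154.6925771892764 -524.5129107637858
21.525
```

View pics/wrist6.png

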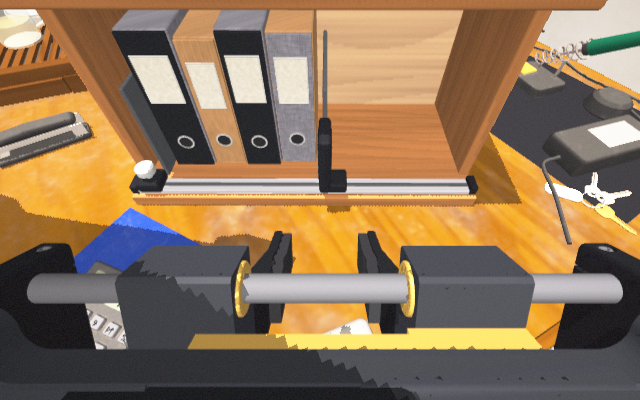

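View pics/scene6.png

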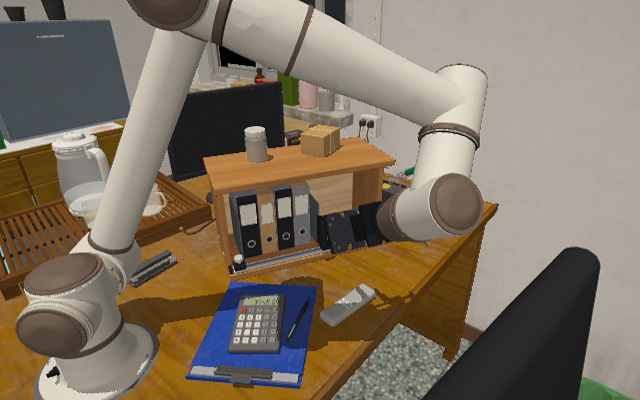

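The wrist picture shows the row straight and together (cols 113–318), with a small gap to the plate at col 325. The scene picture shows the jar, box and handset unmoved and the gripper clear.

```bash
python3 -c "
from h import *
print(order.sign_off())"
```

```text
the job is handed in; nothing more can be done
None
```

The row was pressed tight at about 14 N, the bookend was backed off about 10 mm and released with the files standing straight, and the job was handed in at about 21.5 s; no verdict was returned.

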